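# Unsnap the service cover of a rail-mounted controller module

## Robot

A 6-joint arm with a two-finger parallel gripper is mounted at the origin on the work surface. World frame = base frame: x ahead of the robot, y to its left, z up, the work surface at z = 0. Lengths are in m, angles in rad, forces in N, time in s.
With the tool pointing down it reaches from about 0.35 to 0.85 m from the base axis. Payload 8.1 kg.
Tool frame: the origin (TCP) lies at the very end of the fingers, on their centre line; the grasp point (between the pads) lies robot.tcp_to_grasp behind it (robot.tcp_to_grasp is the distance from the TCP to the grasp point, in m); z points along the fingers, y is the line along which they close (so a half turn about z gives the same grasp; the last joint's range is limited). The gripper opens to 93 mm and grips with 3 to 60 N. Pads are 15 mm wide; open, the fingers measure 128 mm over their backs; the gripper's body (75 mm by 188 mm) begins 65 mm behind the grasp point.
Start: joints at [-1.239, 0.13, 1.488, -0, 1.523, -0.085], TCP at [0.243, -0.549, 0.219] pointing down, gripper open.
Joint ranges: [-2.96, 2.96], [-0.89, 2.26], [0.02, 2.5], [-1.34, 4.48], [0, 2.73], [-2.66, 2.66]. Speed limits (rad/s): [2.39, 2.39, 2.79, 3.14, 3.14, 3.14].

## Interface

Orientations are given as a rotation vector (axis times angle).
In Python, from plant import robot gives the robot as it stands. The module is installed in compiled form; this text tells all that it offers.
- The arm moves only by the shell command python3 -m pendant 'ROWS' [FORCE]. ROWS is JSON, a list that holds one entry, the list of rows, each a list of 5 numbers: the opening, from 0 (shut) to 1 (fully open), then the shift along the tool's x, y, z in cm, then the turn about the tool's z in degrees. In form: [[[fingers, x, y, z, roll], ...]]. A call has 1 to 8 rows; each row shifts and turns the commanded pose from where the row before left it, along the tool's axes as they then stand; what a row does not reach is not made up. A row lasts 1/10 s, in which the tool goes at most 50 mm and 8.59 degrees, less where a joint would pass 70% of its speed; a pose out of reach is approached as far as the arm can. A call is refused whole if a number of a shift passes 5 or a number of a turn 8.59, either way. A call with a gripper value outside its range is refused whole. The fingers move at their own pace and stop on an object; FORCE is the grip in N (left out, the last holds). Time passes only in rows, so rows that do not move let the fingers close. It gives the time, the measured TCP pose, the force, the opening and the grip force at its end, in the units of the state.
- robot.read_state(): the state, without advancing time (a new reading comes with each control period).
- robot.read_camera(name): name is "side" or "top" or "wrist"; returns a dict with "img" (420x560x3 uint8, blue, green, red), "K" (3x3 intrinsics, pixels), "k1" (the pictures are not rectified: a ray, as slopes to the right and down, at radius r is drawn at 1 + k1 r^2 times it, then the intrinsics apply), "pose" (4x4, takes a point from camera to world coordinates). Camera axes: x right, y up, looking along -z (the intrinsics and any distortion apply to the point x, -y, -z); pixel columns grow to the right and rows downward; lengths in m; the calibration is good to about 2 mm. A picture is of the moment at which its call begins. There is no depth.
- robot.close_job(): hands the job in; it is judged then, once.
The state is a dict: "t": time; "q": joint angles; "dq": joint speeds; "joint_torque": joint torques, N m; "tool_pos": TCP position; "orientation": TCP orientation; "force": force on the tool from outside, world axes, zero at the start; "wrist_torque": the same for the moment, N m; "opening": finger opening in m; "gripper_force": force on a finger pad.
Only numpy, scipy, OpenCV 4.12 (cv2) and the standard library are available. Lean on these libraries where they do the work, as an engineer would, in place of code of your own. Each camera call takes 0.05 s, during which the arm holds its last target. There are 200 camera calls.

## Task

Take the grey service cover off the black controller module on the bench rail: push the cover's springy snap tab inward, gently, because it cracks if it is leant on, and while it is held in bring that end of the cover up until its catch stands clear above the module's lip. Then draw the two tongues at the other end out from under the module and lay the cover down, not dropped, right side up and flat in the large bay of the parts tray. Leave the other things on the bench where they are.

Things in the scene. Friction and masses are not known exactly. Their poses are not given: they have to be found in the camera images.
- cover: Grey service cover, loose, about 85 g. Plate 105 x 60 mm with a 10 mm deep rim: rim underside z=0, plate top z=10 mm. Origin: x from -50 to +55 mm of the plate, mid width, at the rim's underside. z up, +x from the snap tab (at -x) towards the tongues. Closed, it lies level, its rim 56 mm above the bench. Flat ears beside the tab reach x=-60 mm.
- cover_grip (a point): Centre of the top of the cover's bulge, the part to take it by: x -25 to +40, y -13 to +13 mm, z 10 to 26 mm in the cover's frame, so 26 mm across; this point is at (7.5, 0, 26) mm. The cover can swing between fingers that pinch it across. Axes as the cover's.
- cover_tongues (a point): Midway between the tips of the two tongues at the cover's +x end, (64, 0, 3) mm in its frame. They are 9 mm long, 13 mm wide, 3.5 mm thick, and reach under a fixed bridge of the module: this end cannot rise until the cover, its tab end raised, is drawn at least 10 mm in -x.
- tab: Snap tab of the cover: upright ribbed blade 26 mm wide, 3.5 mm thick, 18 mm proud of the plate at the cover's -x end. Origin: middle of its outer face, the face to push, which looks to -x; its top is 9 mm above, the module's lip 9 mm below. Slides in +x against a spring, 0.4 N plus 3.2 N per mm, stop at 6.4 mm. Cracks above 10.5 N.
- tab_barb (a point): Tip of the 7.5 mm barb at the tab's foot, hooked under the module's near lip (4 mm thick, top level with the plate, edge 0.5 to 5 mm outward of the tab's face). The cover has lengthwise play: pushed, it first slides an unknown 0 to 5 mm in +x almost freely until it seats, then the tab bends. The barb clears the lip after about 2.1 mm of bending, near 7 N.
- tab_top (a point): Middle of the tab's top edge. Kept pushed in, the tab is carried up by the friction of whatever pushes it, the cover swinging about its tongues and, as it tilts, shifting up to 1 mm in -x. Raised 10 to 13 mm and let back, the barb rests on the lip and this end stays about 9 mm ajar. The module (black, 150 x 80 mm, fixed) is nowhere higher than the closed plate, 66 mm.
- tray: Shallow dark parts tray, fixed, 210 (x) x 160 (y) x 12 mm high, walls 4 mm, floor 4 mm thick. Origin: centre of its underside. A divider along x leaves a large bay (202 x 104 mm, y -76 to +28 mm) and a narrow strip (y +32 to +76 mm).
- tray_bay (a point): Centre of the large bay's floor, 4 mm above the bench; axes as the tray's.
- plug: Bystander: dark terminal plug, 34 x 13 x 14 mm, in the tray's narrow strip. Origin: centre of its underside.
- screw_cup: Bystander: small aluminium cup of screws, 42 mm across, 28 mm high, close beside the module. Origin: centre of its underside.
- screwdriver: Bystander: precision screwdriver, orange handle, 137 mm long, lying near the robot. Origin: on the bench under its middle.
- board: Bystander: loose green circuit board, 105 x 58 mm, 6 mm high. Origin: centre of its underside.
- shell: Bystander: empty black housing half, open above, 110 x 75 x 30 mm. Origin: centre of its underside.
- eraser: Bystander: beige rounded block, 44 x 22 x 15 mm. Origin: centre of its underside.
- pliers: Bystander: small pliers with orange grips, 135 mm long, 12 mm high, beyond the tray and module. Origin: under the middle.
Mind the look-alikes: they are no part of the job. What is shaped like the cover but brown or pink is not meant.

How it is judged:
By the outcome, as a careful person would: the job done as asked, in the order asked, and still so for the second after the job is handed in, with the robot touching nothing.
It also fails if it takes over 64 s, if anything falls off the work surface, if the arm or the gripper's body presses on something with over 40 N, if the wrist force passes 120 N, or if a joint passes its speed limit or range.

## Working session

There is one attempt and no reset: what is moved stays moved. The work goes in short steps, Python scripts to look and compute and a shell command to move; the robot and the scene stay as the last step left them, time stands still between calls to the robot, and variables do not carry over. Pictures are saved under pics/ and viewed, at most 10 in all, crops included, and the job is handed in when it is done.

```bash
mkdir -p pics; cat > h.py <<'E'
import numpy as np, cv2
from plant import robot
def cam(n):
    c=robot.read_camera(n); return c
def ray(c,u,v):
    K=c["K"];d=np.array([[[u,v]]],float)
    p=cv2.undistortPoints(d,K,np.array([c["k1"],0,0,0,0.]))[0,0]
    P=np.array(c["pose"]);r=P[:3,:3]@np.array([p[0],-p[1],-1.]);return P[:3,3],r
def onz(c,u,v,z):
    o,r=ray(c,u,v);return o+r*(z-o[2])/r[2]
def tri(a,b):
    (o1,r1),(o2,r2)=a,b
    r1=r1/np.linalg.norm(r1);r2=r2/np.linalg.norm(r2)
    s=np.linalg.lstsq(np.c_[r1,-r2],o2-o1,rcond=None)[0]
    p,q=o1+r1*s[0],o2+r2*s[1];return (p+q)/2,np.linalg.norm(p-q)
def proj(c,X):
    P=np.array(c["pose"]);x=P[:3,:3].T@(np.array(X)-P[:3,3]);a=np.array([x[0],-x[1]])/-x[2]
    a=a*(1+c["k1"]*(a@a));return (c["K"]@np.r_[a,1])[:2]
E
python3 - <<'E'
from h import *
a=cam("top");b=cam("side")
cv2.imwrite("pics/top0.png",a["img"]);cv2.imwrite("pics/side0.png",b["img"])
for c in(a,b):print(c["pose"].round(3),c["K"],c["k1"])
print(robot.read_state(),robot.tcp_to_grasp)
E
```

```text
[[ 0.007  0.98  -0.199  0.353]
 [-1.     0.007 -0.003 -0.003]
 [-0.002  0.199  0.98   1.201]
 [ 0.     0.     0.     1.   ]] [[451.25659868   0.         270.25099943]
 [  0.         451.25659868 207.41591412]
 [  0.           0.           1.        ]] 0.04203954256537287
[[-0.927  0.272 -0.257  0.163]
 [-0.374 -0.642  0.67   1.026]
 [ 0.017  0.717  0.697  1.157]
 [ 0.     0.     0.     1.   ]] [[544.43207183   0.         275.18128215]
 [  0.         544.43207183 212.00564155]
 [  0.           0.           1.        ]] -0.1255897865360572
{'t': 0.1, 'q': array([-1.23939873e+00,  1.31105079e-01,  1.48914016e+00,  1.32770428e-05,
        1.52298339e+00, -8.54145313e-02]), 'dq': array([ 0.00028326, -0.0031258 , -0.0022957 ,  0.00138175,  0.00081433,
        0.00033537]), 'joint_torque': array([ 1.18586882e-03, -5.61339426e+01, -4.93095803e+01,  7.70486752e-02,
        2.91348877e-02, -8.76347144e-05]), 'tool_pos': array([ 0.24276375, -0.54815259,  0.21769732]), 'orientation': array([-3.07202481e+00, -6.49660520e-01,  2.94439486e-04]), 'force': array([-1.06153908,  0.02467881, -0.08035998]), 'wrist_torque': array([ 0.00087788, -0.03051108,  0.01174707]), 'gripper_force': 0.0, 'opening': 0.09281078905797342} 0.0188
```

View pics/top0.png

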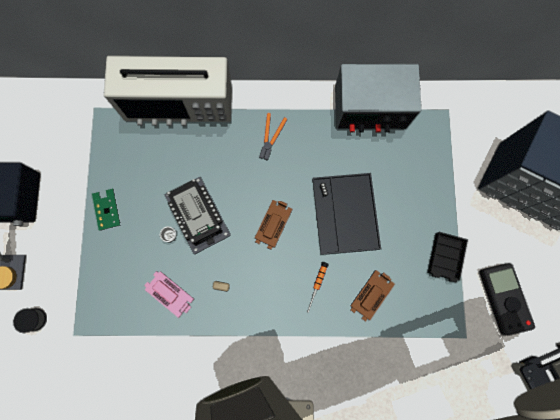

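View pics/side0.png

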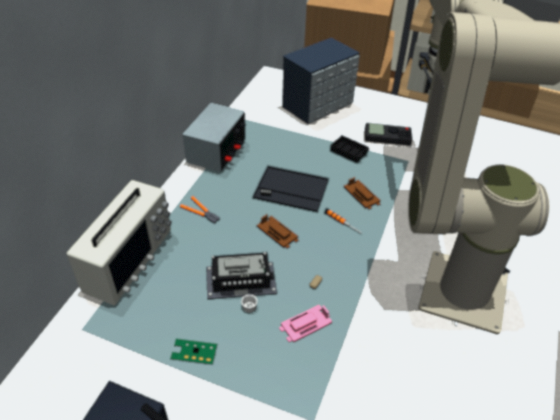

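The top view shows the module with the grey cover around px (197,213), the tray around (346,213) with its narrow strip (plug at (323,187)) on the left, and the look-alikes brown at (273,224) and (372,295) and pink at (170,293). The side view shows the module at (241,272). Next I'll zoom in.

```bash
python3 - <<'E'
from h import *
a=cam("top");b=cam("side");w=cam("wrist")
A=cv2.resize(a["img"][165:265,150:250],(480,480),interpolation=cv2.INTER_CUBIC)
B=cv2.resize(b["img"][240:305,195:285],(320,231),interpolation=cv2.INTER_CUBIC)
I=np.zeros((480,800,3),np.uint8);I[:,:480]=A;I[:231,480:]=B
I[240:480,480:]=cv2.resize(w["img"],(320,240));cv2.imwrite("pics/z.png",I)
print("mod",onz(a,197,213,.066),"tray corners",[onz(a,*p,.012).round(3) for p in((313,177),(371,174),(381,249),(319,255))])
print(w["pose"].round(3),w["K"],w["k1"])
E
```

```text
mod [0.56801545 0.18773795 0.066     ] tray corners [array([ 0.68 , -0.115,  0.012]), array([ 0.689, -0.273,  0.012]), array([ 0.485, -0.291,  0.012]), array([ 0.468, -0.128,  0.012])]
[[ 0.405  0.873  0.27   0.318]
 [-0.914  0.387  0.118 -0.515]
 [-0.001 -0.295  0.955  0.384]
 [ 0.     0.     0.     1.   ]] [[328.88474633   0.         277.10328333]
 [  0.         328.88474633 213.63884225]
 [  0.           0.           1.        ]] -0.0066338158678306254
```

View pics/z.png

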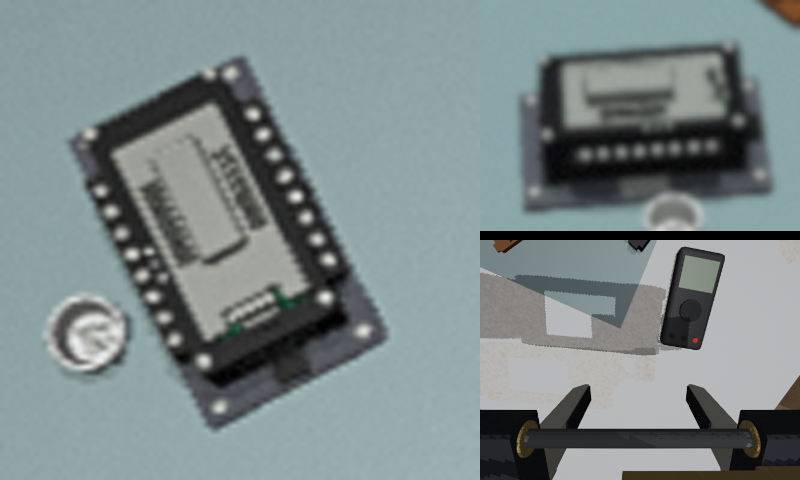

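Zoomed: the tab sits at zoom (255,308), the lower-right end, and the tongues are at the upper-left end (zoom (165,125)). The screw cup is to the left of the module.

```bash
cat >> h.py <<'E'
def totool(X):
    "cm in tool axes from TCP to X, and heading"
    from scipy.spatial.transform import Rotation as R
    s=robot.read_state();M=R.from_rotvec(s["orientation"]).as_matrix()
    return ((M.T@(np.array(X)-s["tool_pos"]))*100).round(2),np.degrees(np.arctan2(M[1,0],M[0,0])).round(2)
E
python3 - <<'E'
from h import *
a=cam("top")
f=lambda x,y:(150+x/4.8,165+y/4.8)
C=[onz(a,*f(*p),.066) for p in((110,152),(215,100),(305,295),(200,340))]
for p in C:print(p.round(4))
m=(C[0]+C[1])/2-(C[2]+C[3])/2
print("len",np.linalg.norm(m),"w",np.linalg.norm(C[0]-C[1]),"head",np.degrees(np.arctan2(m[1],m[0])))
t=onz(a,*f(252,300),.080);print("tab",t)
u=m/np.linalg.norm(m); X=t-u*.045;X[2]=.2;print(X,totool(X))
E
```

```text
[0.6104 0.2513 0.066 ]
[0.6396 0.1962 0.066 ]
[0.5335 0.1444 0.066 ]
[0.5091 0.1989 0.066 ]
len 0.11607008147406746 w 0.06228219797663343 head 26.696959174773845
tab [0.5284176  0.17013635 0.08      ]
[0.48821481 0.14991912 0.2       ] (array([ 50.71, -53.92,   1.87]), np.float64(23.88))
```

```bash
python3 -m pendant '[[[0,3.3,-3.5,0,0],[0,3.3,-3.5,0,0],[0,3.3,-3.5,0,0],[0,3.3,-3.5,0,0],[0,3.3,-3.5,0,0],[0,3.3,-3.5,0,0],[0,3.3,-3.5,0,0],[0,3.3,-3.5,0,0]]]' 10; python3 -m pendant '[[[0,3.3,-3.5,0,0],[0,3.3,-3.5,0,0],[0,3.3,-3.5,0,0],[0,3.3,-3.5,0,0],[0,3.3,-3.5,0,0],[0,3.3,-3.5,0,0],[0,1.2,-4.5,0,-2.8],[0,0,0,0,0]]]' 
cat > look.py <<'E'
import sys
from h import *
w=cam("wrist");np.savez("pics/"+sys.argv[1],**w);cv2.imwrite("pics/"+sys.argv[1]+".png",w["img"])
print(robot.read_state()["tool_pos"],totool([0,0,0]))
E
python3 look.py w1
```

```text
t: 1.1
tool_pos: [0.3712, -0.184, 0.2188]
orientation: [3.073, 0.649, 0.001]
force: [0.4, 0.1, 0.2]
opening: 0.0337
gripper_force: 0.0
t: 1.9
tool_pos: [0.4587, 0.1374, 0.2185]
orientation: [-3.052, -0.736, 0.001]
force: [-0.5, -0.7, 0.2]
opening: 0.0003
gripper_force: 0.0
[0.4591073  0.13496298 0.21846719] (array([-47.03,  -8.79,  21.87]), np.float64(26.98))
```

View pics/w1.png

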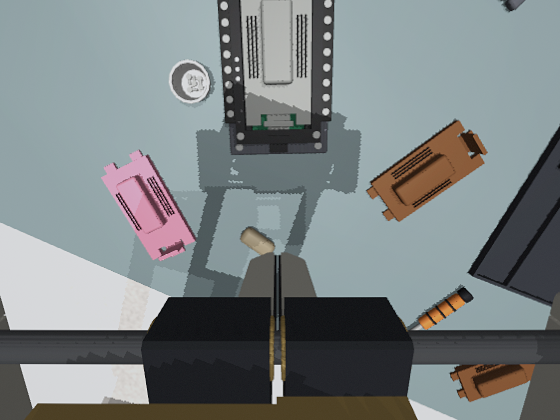

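The picture shows the module's near lip at row ~130 with the tab at (277,120). The cover runs straight up the image, its bulge at (277,40), and the closed fingertips are at (277,255). I'll move closer for a second view.

```bash
python3 -m pendant '[[[0,3,0,3.5,0],[0,1.5,0,3.5,0],[0,0,0,0,0],[0,0,0,0,0]]]'
python3 look.py w2
python3 - <<'E'
from h import *
a=np.load("pics/w1.npz");b=np.load("pics/w2.npz")
A=cv2.resize(a["img"][60:160,210:345],(540,400),interpolation=cv2.INTER_CUBIC)
I=np.zeros((600,800,3),np.uint8);I[:400,:540]=A
B=cv2.resize(b["img"][0:270,130:430],None,fx=2,fy=2,interpolation=cv2.INTER_CUBIC)
cv2.imwrite("pics/a1.png",A);cv2.imwrite("pics/b1.png",B)
E
```

```text
t: 2.35
tool_pos: [0.4993, 0.1513, 0.1483]
orientation: [3.057, 0.723, -0.004]
force: [0.4, 0.5, 0.6]
opening: 0.0002
gripper_force: 0.0
[0.50017283 0.15158304 0.14984098] (array([-51.51,  -8.85,  14.97]), np.float64(26.6))
```

View pics/b1.png

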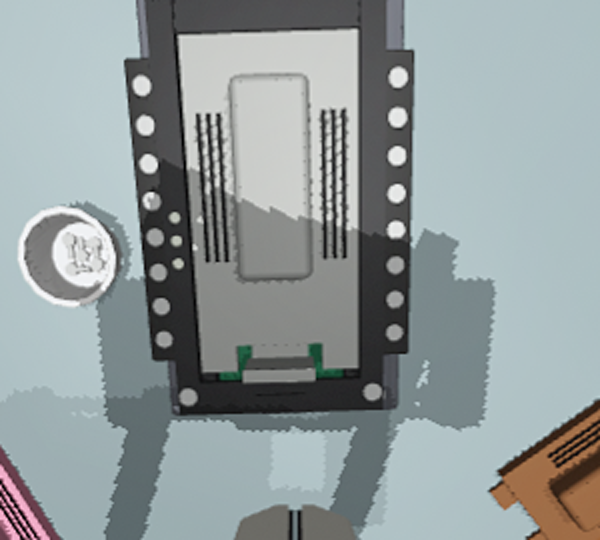

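View pics/a1.png

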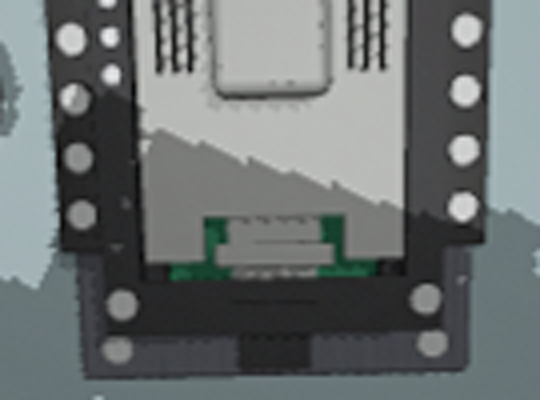

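The w2 crop shows the tab's top strip at crop rows 368–382, columns 243–315, the bulge top between (232–308,75) and (238–312,278), and the lip's outer edge at row ~408. In the w1 crop the tab strip is at rows 242–265, columns 215–333. I'll triangulate from these two.

```bash
python3 - <<'E'
from h import *
a=np.load("pics/w1.npz");b=np.load("pics/w2.npz")
fa=lambda x,y:(210+x/4-.375,60+y/4-.375);fb=lambda x,y:(130+x/2-.25,y/2-.25)
P={"tabL":((215,265),(243,382)),"tabR":((333,265),(315,382)),"bulL":((215,92),(240,275)),"bulR":((330,92),(311,275)),"screwL":((122,305),(188,397)),"screwR":((426,299),(372,391)),"plateL":((146,262),(202,372)),"plateR":((405,275),(358,374))}
Q={}
for k,(p,q) in P.items():
    X,e=tri(ray(a,*fa(*p)),ray(b,*fb(*q)));Q[k]=X;print(k,X.round(4),round(e,4))
for k,p,z in(("plL0",(177,32),.066),("plR0",(358,28),.066),("plLn",(202,372),.066),("plRn",(358,374),.066),("buL0",(230,77),.082),("buR0",(307,76),.082),("buLn",(240,275),.082),("buRn",(311,275),.082),("tabL",(243,382),.084),("tabR",(315,382),.084)):
    Q[k]=onz(b,*fb(*p),z);print(k,Q[k].round(4))
for s in(("plL0","plR0","plLn","plRn"),("buL0","buR0","buLn","buRn")):
    m=(Q[s[0]]+Q[s[1]]-Q[s[2]]-Q[s[3]])/2;print(np.linalg.norm(m),np.degrees(np.arctan2(m[1],m[0])))
t=(Q["tabL"]+Q["tabR"])/2;c=sum(Q[k] for k in s)/4
print("tab",t,"bulge",c,np.linalg.norm(t-c));print(totool(t),totool(c))
for k in("screwL","screwR"):print(k,totool(Q[k])[0])
E
```

```text
tabL [0.516  0.1804 0.0835] 0.0003
tabR [0.5279 0.1573 0.0849] 0.0001
bulL [0.5485 0.1975 0.0725] 0.0005
bulR [0.56   0.1748 0.0735] 0.0004
screwL [0.4969 0.1963 0.0667] 0.0001
screwR [0.5308 0.133  0.0648] 0.0001
plateL [0.5083 0.1955 0.0665] 0.0001
plateR [0.5333 0.1395 0.0576] 0.0006
plL0 [0.6102 0.2505 0.066 ]
plR0 [0.6382 0.1971 0.066 ]
plLn [0.5082 0.1955 0.066 ]
plRn [0.5344 0.1414 0.066 ]
buL0 [0.6037 0.2264 0.082 ]
buR0 [0.6149 0.2046 0.082 ]
buLn [0.5495 0.1973 0.082 ]
buRn [0.5604 0.1754 0.082 ]
tabL [0.5162 0.1803 0.084 ]
tabR [0.5278 0.1572 0.084 ]
0.11681972847508461 28.297180593574343
0.06166483029959125 28.18878019575892
tab [0.5219852  0.16873166 0.084     ] bulge [0.58213349 0.20092263 0.082     ] 0.06825009341428055
(array([ 2.72, -0.56,  6.58]), np.float64(26.6)) (array([ 9.54, -0.74,  6.79]), np.float64(26.6))
screwL [ 1.71 -4.15  8.31]
screwR [1.9  3.03 8.5 ]
```

Heights agree with the text (tab top 84 mm, lip 66 mm) and the heading is about 28.2°. I'll descend just behind the tab with the fingers shut.

```bash
python3 -m pendant '[[[0,0,0,0,-1.6],[0,0.4,-0.5,2,0],[0,0.4,0,3,0],[0,0,0,2.9,0],[0,0,0,0,0],[0,0,0,0,0]]]'
python3 - <<'E'
from h import *
t=np.array([.52199,.16873,.084]);print(totool(t),[robot.read_state()["tool_pos"]])
E
```

```text
t: 3.0
tool_pos: [0.5051, 0.1607, 0.0714]
orientation: [3.046, 0.768, 0.002]
force: [0.4, 0.6, -0.3]
opening: 0.0007
gripper_force: 0.0
(array([ 1.87,  0.09, -1.26]), np.float64(28.3)) [array([0.50513999, 0.16068921, 0.07136269])]
```

```bash
python3 -m pendant '[[[0,0.5,0.08,0,0],[0,0.3,0,0,0],[0,0,0,0,0],[0,0,0,0,0]]]'; for i in 1 2; do python3 -m pendant '[[[0,0.1,0,0,0],[0,0,0,0,0],[0,0,0,0,0]]]'|egrep 'pos|^force'; done
```

```text
t: 3.4
tool_pos: [0.5125, 0.1641, 0.0703]
orientation: [3.046, 0.768, 0.001]
force: [0.3, -0.5, -0.1]
opening: 0.0005
gripper_force: 0.0
tool_pos: [0.5128, 0.1644, 0.0695]
force: [0.3, -0.4, 0.9]
tool_pos: [0.5138, 0.1649, 0.0696]
force: [-0.7, 0.3, -0.5]
```

```bash
for i in 1 2; do python3 -m pendant '[[[0,0.1,0,0,0],[0,0,0,0,0],[0,0,0,0,0]]]'|egrep 'pos|^force'; done
```

```text
tool_pos: [0.5147, 0.1654, 0.0696]
force: [0.2, 0.1, -0.4]
tool_pos: [0.5155, 0.1658, 0.0696]
force: [-1.3, -1.2, -0.5]
```

```bash
python3 look.py w3; python3 - <<'E'
import cv2
I=cv2.imread("pics/w3.png");cv2.imwrite("pics/w3z.png",cv2.resize(I[120:300,180:380],None,fx=3,fy=3,interpolation=cv2.INTER_CUBIC))
E
```

```text
[0.51554092 0.16582078 0.06959063] (array([-53.26,  -9.82,   6.97]), np.float64(28.28))
```

View pics/w3z.png

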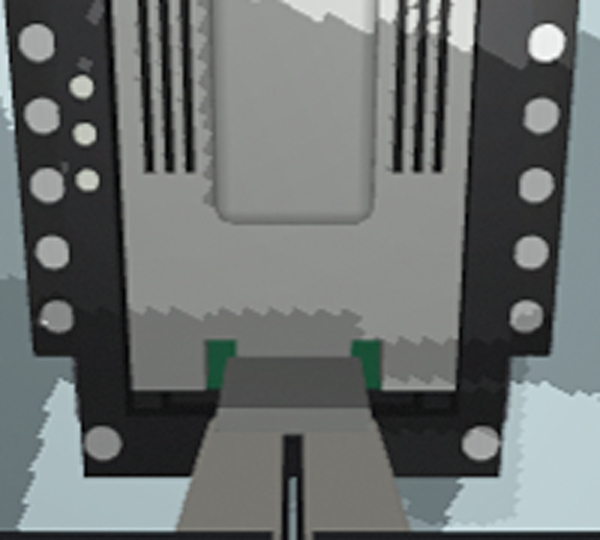

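The fingertips (top edge at row ~410) sit right behind the tab, centred on it at column 296, in or near contact. I'll keep inching forward.

```bash
for i in 1 ; do python3 -m pendant '[[[0,0.1,0,0,0],[0,0,0,0,0],[0,0,0,0,0]]]'|egrep 'pos|^force'; done
```

```text
tool_pos: [0.5162, 0.1662, 0.0696]
force: [-3.0, -2.2, 2.8]
```

```bash
for i in 1 ; do python3 -m pendant '[[[0,0.1,0,0,0],[0,0,0,0,0],[0,0,0,0,0]]]'|egrep 'pos|^force'; done
```

```text
tool_pos: [0.5169, 0.1666, 0.0696]
force: [-4.3, -2.4, 3.8]
```

```bash
python3 -m pendant '[[[0,0.1,0,0,0],[0,0,0,0,0],[0,0,0,0,0]]]'|egrep 'pos|^force'; python3 -m pendant '[[[0,0,0,0,0]]]'|egrep 'pos|^force'
```

```text
tool_pos: [0.5175, 0.1669, 0.0695]
force: [-6.2, -4.4, 4.3]
tool_pos: [0.5175, 0.1669, 0.0696]
force: [-7.2, -3.1, 5.1]
```

```bash
python3 -m pendant '[[[0,0,0,-0.1,0],[0,0,0,0,0]]]'|egrep 'pos|^force';python3 -m pendant '[[[0,0,0,0,0]]]'|egrep '^force'
```

```text
tool_pos: [0.5171, 0.1668, 0.0699]
force: [-4.8, -3.6, -0.1]
force: [-5.6, -4.0, -0.7]
```

```bash
python3 -m pendant '[[[0,0.06,0,0,0],[0,0,0,0,0]]]'|egrep 'pos|^force';python3 -m pendant '[[[0,0,0,0,0]]]'|egrep '^force'; python3 -m pendant '[[[0,0,0,0,0]]]'|egrep '^force'
```

```text
tool_pos: [0.5174, 0.1669, 0.0697]
force: [-6.6, -3.7, -0.1]
force: [-6.7, -4.4, 0.3]
force: [-6.0, -3.9, 1.2]
```

```bash
python3 -m pendant '[[[0,0.03,0,-0.1,0],[0,0,0,0,0]]]'|egrep 'pos|^force';python3 -m pendant '[[[0,0,0,0,0]]]'|egrep 'pos|^force'
```

```text
tool_pos: [0.5175, 0.167, 0.0706]
force: [-5.5, -2.9, 0.0]
tool_pos: [0.5175, 0.167, 0.0706]
force: [-5.4, -4.1, -0.1]
```

```bash
python3 -m pendant '[[[0,0,0,-0.1,0],[0,0,0,0,0]]]'|egrep 'pos|^force';python3 -m pendant '[[[0,0,0,0,0]]]'|egrep 'pos|^force'
```

```text
tool_pos: [0.5176, 0.167, 0.0717]
force: [-6.1, -3.6, 0.4]
tool_pos: [0.5175, 0.167, 0.0715]
force: [-5.3, -4.2, 0.2]
```

```bash
python3 -m pendant '[[[0,0.04,0,-0.1,0],[0,0,0,0,0]]]'|egrep 'pos|^force';python3 -m pendant '[[[0,0,0,0,0]]]'|egrep 'pos|^force'
```

```text
tool_pos: [0.5178, 0.1671, 0.0726]
force: [-6.3, -4.7, 0.4]
tool_pos: [0.5177, 0.1671, 0.0724]
force: [-7.0, -4.4, 0.2]
```

```bash
python3 -m pendant '[[[0,0.01,0,-0.15,0],[0,0,0,0,0]]]'|egrep 'pos|^force';python3 -m pendant '[[[0,0,0,0,0]]]'|egrep 'pos|^force'
```

```text
tool_pos: [0.5179, 0.1672, 0.0741]
force: [-7.0, -3.6, -0.0]
tool_pos: [0.5179, 0.1672, 0.074]
force: [-5.9, -4.1, 0.5]
```

```bash
python3 -m pendant '[[[0,0,0,-0.2,0],[0,0,0,0,0]]]'|egrep 'pos|^force';python3 -m pendant '[[[0,0,0,0,0]]]'|egrep '^force'
```

```text
tool_pos: [0.5181, 0.1673, 0.0763]
force: [-5.3, -3.3, 1.6]
force: [-6.3, -3.6, 0.9]
```

```bash
python3 -m pendant '[[[0,0,0,-0.2,0],[0,0,0,0,0]]]'|egrep 'pos|^force';python3 -m pendant '[[[0,0,0,0,0]]]'|egrep '^force'
```

```text
tool_pos: [0.5184, 0.1674, 0.0785]
force: [-6.4, -3.7, 1.0]
force: [-5.5, -3.3, -0.1]
```

```bash
python3 look.py w4; python3 - <<'E'
import cv2
I=cv2.imread("pics/w4.png");cv2.imwrite("pics/w4z.png",cv2.resize(I[120:300,180:380],None,fx=3,fy=3,interpolation=cv2.INTER_CUBIC))
E
```

```text
[0.51832095 0.16741841 0.07845142] (array([-53.56,  -9.81,   8.  ]), np.float64(28.28))
```

View pics/w4z.png

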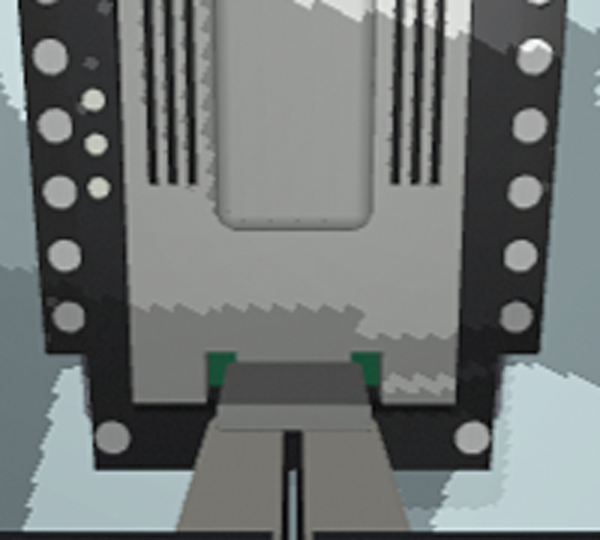

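The cover's near end keeps the same size relative to the fingers while the module screws shrink (columns 102/481 to 112/472), so the cover is being carried up. I'll continue to about 12.5 mm.

```bash
python3 -m pendant '[[[0,0.01,0,-0.2,0],[0,0,0,0,0]]]'|egrep 'pos|^force';python3 -m pendant '[[[0,0,0,0,0]]]'|egrep '^force'
```

```text
tool_pos: [0.5186, 0.1676, 0.0807]
force: [-5.1, -3.6, 0.9]
force: [-4.7, -3.6, 1.0]
```

```bash
python3 -m pendant '[[[0,0,0,-0.2,0],[0,0,0,0,0]]]'|egrep 'pos|^force';python3 -m pendant '[[[0,0,0,0,0]]]'|egrep '^force'
```

```text
tool_pos: [0.5188, 0.1676, 0.0828]
force: [-4.6, -3.3, 0.6]
force: [-5.9, -3.1, 0.6]
```

```bash
python3 -m pendant '[[[0,-0.1,0,0,0],[0,-0.1,0,0,0],[0,-0.1,0,0,0],[0,-0.15,0,0,0],[0,-0.3,0,0,0],[0,-0.5,0,0,0],[0,-1,0,0,0],[0,0,0,0,0]]]';python3 -m pendant '[[[0,0,0,-2,0],[0,0,0,-4,0],[0.3,0,0,-1.5,0],[0.5,0,0,0,0],[0.5,0,0,0,0]]]'
python3 look.py w5; python3 - <<'E'
import cv2
I=cv2.imread("pics/w5.png");cv2.imwrite("pics/w5z.png",cv2.resize(I[0:270,130:430],None,fx=2,fy=2,interpolation=cv2.INTER_CUBIC))
E
```

```text
t: 9.6
tool_pos: [0.4986, 0.1568, 0.0829]
orientation: [3.046, 0.767, -0.001]
force: [0.2, 0.1, -0.6]
opening: 0.0005
gripper_force: 0.0
t: 10.1
tool_pos: [0.4996, 0.1573, 0.1574]
orientation: [-3.046, -0.767, 0.0]
force: [0.7, 0.1, -1.3]
opening: 0.0201
gripper_force: 0.0
[0.49889801 0.15710358 0.15647646] (array([-51.35,  -9.79,  15.75]), np.float64(28.28))
```

View pics/w5z.png

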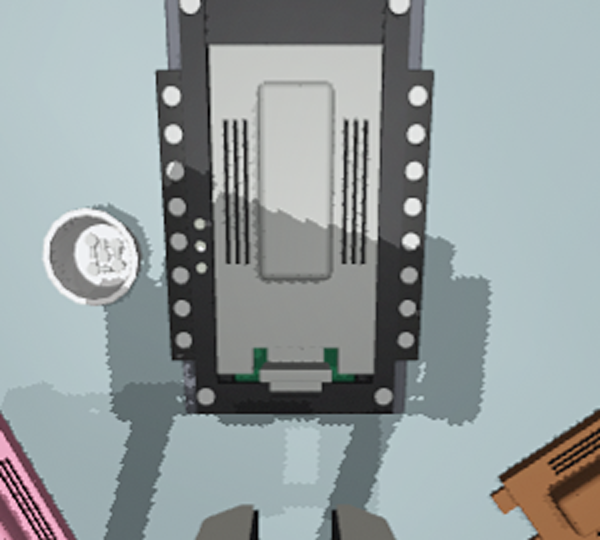

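The tab end stands ajar: the tab strip is at (262–330,370), wider than before, with the barb visible over the lip at (295,386). The bulge is at (259–331, 83–278). I'll measure its centre and height by triangulating the bulge edges across w4, w5 and known widths.

```bash
python3 - <<'E'
from h import *
b=np.load("pics/w5.npz");fb=lambda x,y:(130+x/2-.25,y/2-.25)
pts=[((258,83),.0835),((331,83),.0835),((260,277),.0885),((331,277),.0885)]
X=[onz(b,*fb(*p),z) for p,z in pts]
c=sum(X)/4;m=(X[0]+X[1]-X[2]-X[3])/2
print("len",np.linalg.norm(m),"head",np.degrees(np.arctan2(m[1],m[0])),"widths",np.linalg.norm(X[0]-X[1]),np.linalg.norm(X[2]-X[3]))
tl,tr=[onz(b,*fb(*p),.093) for p in((260,378),(331,378))];print("tab w",np.linalg.norm(tl-tr),(tl+tr)/2)
s=onz(b,*fb(206,397),.066),onz(b,*fb(384,397),.066);print("screws",s)
print(c,totool(c))
E
```

```text
len 0.062333579147510774 head 28.60623975537574 widths 0.024035718553322472 0.024807884036713402
tab w 0.02545406644763615 [0.5259681  0.17088433 0.093     ]
screws (array([0.49650546, 0.19606681, 0.066     ]), array([0.53059275, 0.13273723, 0.066     ]))
[0.58412239 0.20238619 0.086     ] (array([9.66, 0.05, 7.03]), np.float64(28.28))
```

```bash
python3 -m pendant '[[[0.55,4.8,0,0,0],[0.55,4.8,0.05,0,0],[0.55,0,0,3,0],[0.55,0,0,3,0],[0.55,0,0,1.2,0],[0.55,0,0,0,0],[0.55,0,0,0,0]]]' 25;python3 -m pendant '[[[0.55,0,0,0.5,0],[0.55,0,0,0.4,0],[0.55,0,0,0,0],[0.55,0,0,0,0]]]'
```

```text
t: 10.85
tool_pos: [0.5843, 0.2022, 0.0863]
orientation: [-3.046, -0.767, 0.001]
force: [0.7, -0.4, -0.3]
opening: 0.0511
gripper_force: 0.0
t: 11.25
tool_pos: [0.5847, 0.2024, 0.0776]
orientation: [-3.046, -0.767, -0.001]
force: [-0.6, 1.3, -1.0]
opening: 0.0511
gripper_force: 0.0
```

```bash
python3 -m pendant '[[[0.55,0,0,0.3,0],[0.55,0,0,0,0],[0.4,0,0,0,0],[0.3,0,0,0,0],[0.15,0,0,0,0],[0.15,0,0,0,0],[0.15,0,0,0,0],[0.15,0,0,0,0]]]' 25
```

```text
t: 12.05
tool_pos: [0.5846, 0.2024, 0.0742]
orientation: [3.046, 0.768, 0.0]
force: [0.1, -0.2, 0.4]
opening: 0.0256
gripper_force: 25.0
```

```bash
python3 -m pendant '[[[0.15,0,0,-0.1,0],[0.15,0,0,-0.1,0],[0.15,0,0,-0.1,0],[0.15,0,0,0,0]]]' |egrep 'pos|force'; python3 -m pendant '[[[0.15,-0.2,0,0,0],[0.15,-0.2,0,0,0],[0.15,0,0,0,0]]]' |egrep 'pos|force'
```

```text
tool_pos: [0.5841, 0.2023, 0.0765]
force: [2.1, -0.1, -6.3]
gripper_force: 25.0
tool_pos: [0.5805, 0.2003, 0.0769]
force: [-0.2, -0.0, -4.9]
gripper_force: 25.0
```

```bash
python3 -m pendant '[[[0.15,-0.3,0,0,0],[0.15,-0.3,0,0,0],[0.15,-0.3,0,0,0],[0.15,-0.3,0,0,0],[0.15,0,0,0,0],[0.15,0,0,0,0]]]' |egrep 'pos|force'; python3 -m pendant '[[[0.15,0,0,-0.1,0],[0.15,0,0,-0.1,0],[0.15,0,0,-0.1,0],[0.15,0,0,0,0]]]' |egrep 'pos|force'
```

```text
tool_pos: [0.5706, 0.1948, 0.0775]
force: [-0.7, 0.4, -1.0]
gripper_force: 25.0
tool_pos: [0.5706, 0.1948, 0.0804]
force: [-0.8, 0.2, -0.9]
gripper_force: 25.0
```

Cover is free (0.9 N, its weight). I'll lift it up and refine the tray pose.

```bash
python3 -m pendant '[[[0.15,0,0,-1,0],[0.15,0,0,-2.5,0],[0.15,0,0,-3.5,0],[0.15,0,0,-2,0],[0.15,0,0,0,0]]]'|egrep 'pos|force'
python3 - <<'E'
from h import *
a=cam("top");b=cam("side")
for c,roi,z in((a,(300,160,100,110),.012),(b,(240,160,95,55),.012)):
    x,y,w,h=roi;g=c["img"][y:y+h,x:x+w].max(2);m=(g<75).astype(np.uint8)
    m=cv2.morphologyEx(m,cv2.MORPH_CLOSE,np.ones((9,9)))
    k=max(cv2.findContours(m,0,1)[0],key=cv2.contourArea)
    W=np.array([onz(c,x+p[0][0],y+p[0][1],z)[:2] for p in k],np.float32)
    print(cv2.minAreaRect(W))
    R=cv2.boxPoints(cv2.minAreaRect(W));print(R.round(3).tolist())
T=cv2.resize(a["img"][165:265,300:395],(570,600),interpolation=cv2.INTER_CUBIC);cv2.imwrite("pics/t.png",T)
w=cam("wrist");print(totool([0,0,0]))
S=cv2.resize(w["img"],(230,172));I=np.zeros((600,800,3),np.uint8);I[:,:570]=T;I[:172,570:]=S;I[200:430,570:]=cv2.resize(b["img"][230:330,190:290],(230,230));cv2.imwrite("pics/t.png",I)
E
```

```text
tool_pos: [0.573, 0.1955, 0.1753]
force: [0.2, -0.1, -0.4]
gripper_force: 25.0
((0.56150221824646, -0.20184087753295898), (0.2488594800233841, 0.16074790060520172), 5.249776840209961)
[[0.4300000071525574, -0.13300000131130219], [0.4449999928474426, -0.2930000126361847], [0.6930000185966492, -0.27000001072883606], [0.6779999732971191, -0.10999999940395355]]
((0.5975120663642883, -0.18097107112407684), (0.2804501950740814, 0.22190417349338531), 22.935047149658203)
[[0.42500001192092896, -0.13300000131130219], [0.5120000243186951, -0.33799999952316284], [0.7699999809265137, -0.2290000021457672], [0.6830000281333923, -0.024000000208616257]]
(array([-59.38,  -9.85,  16.98]), np.float64(28.28))
```

View pics/t.png

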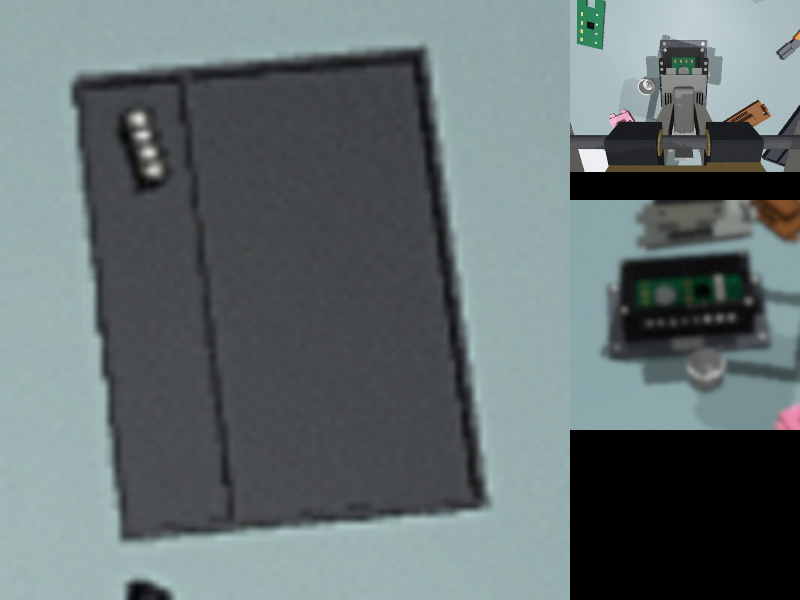

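The module is now open (green board visible) and the cover hangs level-ish in the fingers. The tray corners in the zoom are (76,78), (425,48), (487,505), (122,538), with the divider from (184,72) to (230,518) and the bay empty.

```bash
python3 - <<'E'
from h import *
a=cam("top");b=cam("side")
C=[onz(a,300+x/6,165+y/6,.012) for x,y in((76,78),(425,48),(487,505),(122,538))]
for i in range(4):print(C[i].round(4),np.linalg.norm(C[i]-C[i-1]).round(4),"side px",proj(b,C[i]).round(1))
c=sum(C)/4;m=(C[0]+C[1]-C[2]-C[3])/2;h=np.arctan2(m[1],m[0]);print(c,np.degrees(h))
X=c+.024*np.array([np.sin(h),-np.cos(h),0]);print("bay",X)
X[2]=.175;print(totool(X),robot.read_state()["q"].round(2))
# side check: tray corners near expected px
g=b["img"][165:215,245:335].max(2)
k=max(cv2.findContours((g<75).astype(np.uint8),0,1)[0],key=cv2.contourArea)
print((cv2.approxPolyDP(k,3,True)[:,0]+[245,165]).tolist())
E
```

```text
[ 0.6773 -0.1143  0.012 ] 0.2092 side px [252.5 195.9]
[ 0.6923 -0.2726  0.012 ] 0.1591 side px [267.5 165. ]
[ 0.4847 -0.2919  0.012 ] 0.2085 side px [328.9 177.5]
[ 0.4689 -0.1319  0.012 ] 0.1607 side px [317.7 210.4]
[ 0.58079407 -0.20268036  0.012     ] 5.074790477670461
bay [ 0.58291702 -0.22658628  0.012     ]
(array([-18.74,  37.73,  -0.67]), np.float64(28.28)) [0.24 0.17 1.54 0.   1.44 1.32]
[[245, 183], [245, 194], [255, 189], [257, 198], [316, 211], [327, 179], [268, 167], [256, 189], [255, 178]]
```

```bash
python3 -m pendant '[[[0.15,0,0,0,5],[0.15,0,1,0,6.2],[0.15,0,2,0,6],[0.15,0,3,0,6],[0.15,-0.2,3.5,0,0],[0.15,-0.3,3.5,0,0],[0.15,-0.3,3.5,0,0],[0.15,-0.3,3.5,0,0]]]'|egrep 'pos|force';python3 -m pendant '[[[0.15,-0.3,3.5,0,0],[0.15,-0.3,3.5,0,0],[0.15,-0.3,3.5,0,0],[0.15,-0.3,3.5,0,0],[0.15,-0.2,3,0,0],[0.15,0,2,0,0],[0.15,0,1,0,0],[0.15,0,0,0,0]]]'|egrep 'pos|force'
cat > w.py <<'E'
from h import *
import sys
X=np.array([.5829,-.2266,.1]);print(totool(X),robot.read_state()["tool_pos"])
E
python3 w.py
```

```text
tool_pos: [0.5863, -0.0047, 0.1683]
force: [0.5, -0.7, -1.2]
gripper_force: 25.0
tool_pos: [0.591, -0.2044, 0.1693]
force: [-0.3, 0.4, -0.1]
gripper_force: 25.0
(array([-0.99,  2.15,  6.93]), np.float64(5.01)) [ 0.59097262 -0.20437128  0.1692874 ]
```

```bash
python3 -m pendant '[[[0.15,-0.5,2.15,0,0],[0.15,0,0,3,0],[0.15,0,0,4,0],[0.15,0,0,3,0],[0.15,0,0,1.8,0],[0.15,0,0,0.5,0],[0.15,0,0,0,0],[0.15,0,0,0,0]]]'|egrep 'pos|force'; python3 w.py
```

```text
tool_pos: [0.5893, -0.2254, 0.0487]
force: [0.8, -0.2, -0.8]
gripper_force: 25.0
(array([-0.64,  0.06, -5.13]), np.float64(5.13)) [ 0.58929899 -0.22543523  0.04871105]
```

```bash
for i in 1 2 3; do python3 -m pendant '[[[0.15,0,0,0.35,0],[0.15,0,0,0.3,0],[0.15,0,0,0,0]]]'|egrep 'pos|^force'; done
```

```text
tool_pos: [0.5881, -0.2257, 0.0407]
force: [0.1, 0.4, -0.7]
tool_pos: [0.5876, -0.2255, 0.0334]
force: [-0.2, -0.3, -1.7]
tool_pos: [0.5877, -0.2255, 0.0269]
force: [0.1, 0.2, -1.4]
```

```bash
for i in 1 2 3; do python3 -m pendant '[[[0.15,0,0,0.15,0],[0.15,0,0,0,0],[0.15,0,0,0,0]]]'|egrep 'pos|^force'; done
```

```text
tool_pos: [0.5882, -0.2257, 0.0262]
force: [0.3, -0.5, -0.7]
tool_pos: [0.5881, -0.2257, 0.0246]
force: [-0.2, -1.1, -1.5]
tool_pos: [0.5881, -0.2257, 0.023]
force: [0.3, -0.6, -0.5]
```

```bash
for i in 1 2 3; do python3 -m pendant '[[[0.15,0,0,0.1,0],[0.15,0,0,0,0],[0.15,0,0,0,0]]]'|egrep 'pos|^force'; done
```

```text
tool_pos: [0.5883, -0.2258, 0.0225]
force: [-1.3, 1.2, 2.0]
tool_pos: [0.5883, -0.2259, 0.0214]
force: [-3.2, -0.3, 4.0]
tool_pos: [0.5882, -0.2259, 0.0201]
force: [-1.8, -1.3, 4.1]
```

```bash
python3 -m pendant '[[[0.15,0,0,0.05,0],[0.15,0,0,0,0],[0.15,0,0,0,0]]]' 6|egrep 'pos|force'; python3 -m pendant '[[[0.15,0,0,0.1,0],[0.15,0,0,0,0],[0.15,0,0,0,0]]]' 3|egrep 'pos|force'
```

```text
tool_pos: [0.5879, -0.2254, 0.0191]
force: [-0.1, -0.3, -0.4]
gripper_force: 6.0
tool_pos: [0.588, -0.2256, 0.0184]
force: [0.3, -0.7, -0.8]
gripper_force: 3.0
```

```bash
python3 -m pendant '[[[0.15,0,0,0.1,0],[0.15,0,0,0,0],[0.15,0,0,0,0]]]' 3|egrep 'pos|force'
```

```text
tool_pos: [0.5883, -0.2256, 0.0179]
force: [-1.2, 1.1, 2.7]
gripper_force: 3.0
```

Flat contact at 17.9 mm (expected about 18.5). I'll release gently and retreat.

```bash
python3 -m pendant '[[[0.3,0,0,0,0],[0.35,0,0,0,0],[0.4,0,0,0,0],[0.45,0,0,0,0],[0.5,0,0,0,0],[0.5,0,0,0,0],[0.5,0,0,-0.5,0],[0.5,0,0,-1.5,0]]]'|egrep 't:|pos|force|open'; python3 -m pendant '[[[0.5,0,0,-4,0],[0.5,0,0,-5,0],[0.5,-2,0,-5,0],[0.5,-5,0,-2,0],[0.5,-5,0,0,0],[0.5,-2,0,0,0],[0.5,0,0,0,0]]]'|egrep 't:|pos|force'
python3 - <<'E'
from h import *
def seg(c,roi):
    x,y,w,h=roi;I=c["img"][y:y+h,x:x+w].astype(int);g=I.max(2);m=((g>95)&(I.max(2)-I.min(2)<18)).astype(np.uint8)
    k=max(cv2.findContours(m,0,1)[0],key=cv2.contourArea);return k[:,0]+[x,y]
w=cam("wrist");T=cam("top")
cor=np.array([[.6773,-.1143],[.6923,-.2726],[.4847,-.2919],[.4689,-.1319]])
for n,c in(("top",T),("wrist",w)):
    q=np.array([proj(c,[*p,.012]) for p in cor]);lo=np.maximum(q.min(0),0).astype(int);hi=np.minimum(q.max(0),[559,419]).astype(int)
    M=np.zeros((420,560),np.uint8);cv2.fillConvexPoly(M,q.astype(np.int32),1)
    I=c["img"].astype(int);m=((I.max(2)>105)&(M>0)).astype(np.uint8);m=cv2.morphologyEx(m,cv2.MORPH_OPEN,np.ones((3,3)))
    for k in cv2.findContours(m,0,1)[0]:
        if cv2.contourArea(k)<100:continue
        W=np.array([onz(c,*p[0],.014)[:2] for p in k],np.float32);r=cv2.minAreaRect(W)
        print(n,cv2.contourArea(k),[np.round(v,4) for v in r],lo,hi)
E
```

```text
t: 21.3
tool_pos: [0.5868, -0.2251, 0.0365]
force: [0.2, 0.1, 0.7]
opening: 0.0464
gripper_force: 0.0
t: 22.0
tool_pos: [0.4519, -0.2382, 0.1946]
force: [1.2, -0.4, -0.3]
gripper_force: 0.0
top 499.0 [array([ 0.5877, -0.225 ]), array([0.1161, 0.0604]), np.float64(4.9767)] [312 172] [381 254]
wrist 7559.0 [array([ 0.5762, -0.227 ]), array([0.1136, 0.0615]), np.float64(5.0796)] [158   0] [339 167]
```

```bash
cat > chk.py <<'E'
from h import *
cor=np.array([[.6773,-.1143],[.6923,-.2726],[.4847,-.2919],[.4689,-.1319]])
def box(c,th):
    q=np.array([proj(c,[*p,.012]) for p in cor]);M=np.zeros((420,560),np.uint8);cv2.fillConvexPoly(M,q.astype(np.int32),1)
    m=((c["img"].max(2)>th)&(M>0)).astype(np.uint8);m=cv2.morphologyEx(m,cv2.MORPH_CLOSE,np.ones((3,3)));m=cv2.morphologyEx(m,cv2.MORPH_OPEN,np.ones((5,5)))
    k=max(cv2.findContours(m,0,1)[0],key=cv2.contourArea)
    W=np.array([onz(c,*p[0],.014)[:2] for p in k],np.float32)
    R=cv2.boxPoints(cv2.minAreaRect(W));u=np.array([np.cos(.0886),np.sin(.0886)]);v=np.array([-u[1],u[0]])
    R=np.array([max(R,key=lambda p:(p@u)*s+(p@v)*t) for s in(1,-1) for t in(1,-1)])
    print(th,R.round(4).tolist(),"rows",k[:,0,1].min(),k[:,0,1].max());return R
c=cam("wrist");print("cam",c["pose"][:3,3].round(3))
for th in(90,105,120):box(c,th)
t=cam("top");box(t,90);box(t,105)
E
python3 chk.py; python3 -m pendant '[[[0.5,-3,0,-4,0],[0.5,-3,0,-4,0],[0.5,-3,0,-2,0],[0.5,0,0,0,0],[0.5,0,0,0,0]]]'|egrep pos; python3 chk.py
```

```text
cam [ 0.536 -0.231  0.361]
90 [[0.6277999877929688, -0.13940000534057617], [0.6395000219345093, -0.27219998836517334], [0.5008000135421753, -0.15060000121593475], [0.5126000046730042, -0.2833999991416931]] rows 0 141
105 [[0.6323000192642212, -0.19110000133514404], [0.6377999782562256, -0.2524000108242035], [0.5113999843597412, -0.20190000534057617], [0.5169000029563904, -0.2632000148296356]] rows 0 135
120 [[0.6323999762535095, -0.19140000641345978], [0.6377999782562256, -0.25209999084472656], [0.5174000263214111, -0.20160000026226044], [0.5228000283241272, -0.2623000144958496]] rows 0 129
90 [[0.6403999924659729, -0.18889999389648438], [0.645799994468689, -0.250900000333786], [0.5271999835968018, -0.19869999587535858], [0.5325000286102295, -0.26080000400543213]] rows 190 231
105 [[0.640500009059906, -0.19009999930858612], [0.6456999778747559, -0.25029999017715454], [0.5271999835968018, -0.19990000128746033], [0.5325000286102295, -0.26010000705718994]] rows 190 231
tool_pos: [0.3649, -0.2459, 0.2931]
cam [ 0.447 -0.239  0.459]
90 [[0.5652999877929688, -0.13169999420642853], [0.57899
[... 195 characters left out ...]
51634216, -0.257999986410141], [0.5095999836921692, -0.20180000364780426], [0.5149999856948853, -0.26350000500679016]] rows 0 57
120 [[0.5712000131607056, -0.19689999520778656], [0.5766000151634216, -0.25769999623298645], [0.5095999836921692, -0.20239999890327454], [0.5149999856948853, -0.2632000148296356]] rows 0 57
90 [[0.6403999924659729, -0.1890999972820282], [0.6456999778747559, -0.25110000371932983], [0.5127999782562256, -0.20000000298023224], [0.5181000232696533, -0.2619999945163727]] rows 190 237
105 [[0.640500009059906, -0.19009999930858612], [0.6456999778747559, -0.25029999017715454], [0.5128999948501587, -0.2011999934911728], [0.5181000232696533, -0.2614000141620636]] rows 190 237
```

```bash
python3 -c "
from plant import robot
print(robot.close_job())"
```

```text
the job is handed in; nothing more can be done
None
```

The cover is off the module and lying in the tray's large bay, and the job is handed in at about 23 s of 64 s. Peak push on the tab was about 8 N along the push, or about 9–9.5 N counting its vertical component, so below the 10.5 N crack limit. The cover's final flatness was judged only from measurements (outline, contact height), because my picture views were used up.

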